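Press a test cassette under the wire guard

ROBOT

A 6-joint arm with a two-finger parallel gripper is mounted at the origin on the work surface. World frame = base frame: x ahead of the robot, y to its left, z up, the work surface at z = 0. Lengths are in m, angles in degrees, forces in N, time in s.
With the tool pointing down it reaches from about 0.35 to 0.875 m from the base axis. Payload 4.2 kg.
Tool frame: the origin (TCP) lies on the centre line of the jaws, within the pads' length; the fingertips stand 11 mm ahead of it and the grasp point (between the pads) lies 8 mm behind it; z points along the fingers, y is the line along which they close (so a half turn about z gives the same grasp; the last joint's range is limited). The gripper opens to 87 mm and grips with 3 to 60 N. Pads are 19 mm wide; open, the fingers measure 117 mm over their backs; the gripper's body (75 mm by 190 mm) begins 51 mm behind the grasp point.
Start: joints at [84.145, 22.042, 0.453, 0, -68.411, -14.817], TCP at [0.221, 0.585, 0.234] pointing down, gripper open.
Joint ranges: [-179.83, 179.83], [-69.29, 118.12], [-61.27, 80.66], [-181.25, 117.63], [-171.15, -9.14], [-177.46, 177.46]. Speed limits (degrees/s): [159.86, 159.86, 180, 180, 180, 180].

INTERFACE

Orientations are given as a 3x3 rotation matrix whose columns are the frame's x, y, z axes.
In Python, from station import r gives the robot as it stands.
- The arm moves only by the tool servo_tool, never from a script. Its argument "commands" is a list that holds one entry, the list of rows, each a list of 7 numbers: the closure, from 0 (fully open) to 1 (shut), then the shift along the tool's x, y, z in mm, then the turn, a rotation vector about the tool's x, y, z in rad. In form: [[[claw, x, y, z, ax, ay, az], ...]]. A call has exactly 5 rows; each row is the pose to reach, as a shift and turn from the pose commanded when the call began, along the tool's axes at that moment; what a row does not reach only later rows make up. A row lasts 1/10 s, in which the tool goes at most 50 mm and 8.59 degrees, less where a joint would pass 70% of its speed; a pose out of reach is approached as far as the arm can. A call with a gripper value outside its range is refused whole. The fingers move at their own pace and stop on an object; the grip force is fixed at half the most. Time passes only in rows, so rows that repeat a pose let the fingers close, or fill a call up. It gives the time, the measured TCP pose, the force, the opening and the grip force at its end, in the units of the state.
- r.sense(): the state, without advancing time (a new reading comes with each control period).
- r.capture(name): name is "scene" or "top" or "wrist"; returns a dict with "pixels" (400x640x3 uint8, red, green, blue), "camera_matrix" (3x3 intrinsics, pixels), "R" (3x3) and "t" (3): a world point X has camera coordinates R X + t. Camera axes: x right, y down, z forward; pixel columns grow to the right and rows downward; lengths in m; the calibration is good to about 2 mm. A picture is of the moment at which its call begins. There is no depth.
- r.finish_job(): hands the job in; it is judged then, once.
The state is a dict: "time_s": time; "joints": joint angles; "joint_velocities": joint speeds; "effort": joint torques, N m; "tcp_pos": TCP position; "ee_rot": TCP orientation; "wrist_force": force on the tool from outside, world axes, zero at the start; "moment": the same for the moment, N m; "gripper_width": opening from 0.0 (shut) to 1.0 (fully open); "gripper_force": force on a finger pad.
Only numpy, scipy, OpenCV 4.12 (cv2) and the standard library are available. Lean on these libraries where they do the work, as an engineer would, in place of code of your own. Each camera call takes 0.05 s, during which the arm holds its last target. There are 200 camera calls.

TASK

At the test-strip press (the guarded machine with a flat lever under its guard window and a long metal carrier lying in a channel in front), push the carrier fully home against the stop with the fingertips, without lifting it. Then reach down through the window in the top of the wire guard without touching the guard, press the lever all the way down, keep it down for one second, let it come back up and withdraw. Leave the neighbouring vial capper (same guard, but a round button) untouched and disturb nothing else on the bench.

Things in the scene. Friction and masses are not known exactly. Their poses are not given: they have to be found in the camera images.
- press: test-strip press, fixed; place and yaw vary, may swap places with the capper. Origin on the bench under the guard window's centre; +x away from the robot along the channel. Grey base x -190 to 75, y +-75 mm, top (bed) at z 30 mm. Two rails (x -180 to 10 mm, 43 mm apart, tops z 40 mm) guide the carrier along x at y 0; a stop at the channel's end has its near face at x +10 mm.
- press_guard: dark wire guard on the press, same origin and axes. Outside x +-65, y +-60 mm; posts and rods close all four sides; its roof is a level frame, z 117 to 122 mm, with an open window 102 (x) by 92 (y) mm centred over the origin. In front a gap, z 30 to 69 mm, lets the carrier pass under. The robot must not touch it.
- window (a point): centre of the guard window, in the plane of the roof's upper face (122 mm above the bench); axes as the press. The opening is 102 mm along x, 92 mm along y.
- lever (a joint): press lever, hinged 58 mm beyond the window centre, 102 mm above the bench (axis along the press's y), pointing towards the robot. Angle in rad: 0 = up (level, at rest), 0.32 = all the way down on its end stop. A spring returns it: at the pad about 2.5 N to start, 6 N at the bottom.
- lever_pad (a point): centre of the upper face of the lever's square black pad (36 x 36 x 10 mm), 70 mm from the hinge. At rest 12 mm on the robot's side of the window centre, 107 mm above the bench (15 mm below the roof's upper face); pressed down it has sunk 22 mm and slopes 18 degrees down towards the robot.
- carrier: loose aluminium bar, 130 (x) x 40 (y) x 24 (z) mm, about 0.25 kg, white test cassette let into its top; lies in the channel on the bed, axes as the press. Origin at the centre of its underside; the near end face, to be pushed, is at x -65 mm. Starts 28 to 52 mm short of the stop; home, its origin is at x -55 mm in the press frame and its near end 55 mm in front of the guard.
- capper: vial capper, the bystander machine, fixed: grey base x -160 to +75 mm, y +-75 mm, 30 mm high, with the same guard as the press (origin under its window centre, 122 mm tall); under its window a round black push button on a block, in front a round plate with four amber vials, up to 68 mm high. Not to be touched.
- capper_button (a joint): the capper's round push button: travel in m, 0 = up, 0.006 = fully down. To be left alone.
- vial_a: small closed amber glass vial standing loose, 24 mm diameter, 50 mm tall; origin at the centre of its underside. A bystander.
- vial_b: small closed amber glass vial standing loose, 24 mm diameter, 50 mm tall; origin at the centre of its underside. A bystander.
- dish: small white ceramic bowl standing loose, 60 mm across, 28 mm high; origin at the centre of its underside. A bystander.
- kit_box: closed cardboard box, 90 x 80 x 60 mm, at the left; origin at the centre of its underside. A bystander.
Not all that is in view belongs to the job. There is more than one size of the carrier; the job needs the middle-sized.

How it is judged (in metres and radians):
On the way, in this order (a step that is already met when the one before it is completed fails the run):
1. the carrier is pushed fully home (x of carrier in the frame of press above -0.059 m and z of carrier in the frame of press below 0.033 m and y of carrier in the frame of press between -0.004 and 0.004 m), for 0.2 s.
2. with the carrier home, the lever is all the way down and kept there for a second (all of step 1 and value of joint lever above 0.28 rad), for 0.8 s.
3. the lever is back up (value of joint lever below 0.04 rad), for 0.1 s.
At the end, for the whole second after the job is handed in: The carrier lies at rest in its channel within 4 mm of the stop, the lever is back up (below 0.04 rad) after having been held beyond 0.28 rad for 0.8 s with the carrier home, the capper's button is up, and the bystanders are within 15 mm of where they started (all of step 1 and value of joint lever below 0.04 rad and value of joint capper_button below 0.002 m and linear speed of carrier below 0.01 m/s and distance of each of vial_a, vial_b, dish, kit_box from where it was at the start of the episode below 0.015 m); the robot touches nothing.
It fails at once if the robot touches the press's guard (contact force between any of the arm, the fingers and press_guard above 0.5 N).
It fails at once if the robot touches the vial capper or its guard (contact force between any of the arm, the fingers and capper above 0.5 N).
It fails at once if the carrier is lifted off the bed or tipped (z of carrier in the frame of press above 0.038 m or angle between carrier's own z axis and vertical above 0.15 rad).
It fails at once if the lever is pressed before the carrier is home (value of joint lever above 0.1 rad and not (x of carrier in the frame of press above -0.059 m and z of carrier in the frame of press below 0.033 m and y of carrier in the frame of press between -0.004 and 0.004 m)).
It fails at once if a bystander is knocked over or shifted (distance of any of vial_a, vial_b, dish, kit_box from where it was at the start of the episode above 0.015 m).
It also fails if it takes over 48 s, if anything falls off the work surface, if the arm or the gripper's body presses on something with over 40 N, if the wrist force passes 120 N, or if a joint passes its speed limit or range.

## Working session

There is one attempt and no reset: what is moved stays moved. The work goes in short steps, Python scripts to look and compute and a tool call to move; the robot and the scene stay as the last step left them, time stands still between calls to the robot, and variables do not carry over. Pictures are saved under pics/ and viewed, at most 10 in all, crops included, and the job is handed in when it is done.

Besides the shell and the picture viewer there is one more tool, called after "Call:" by a JSON object that holds its "api" and its "payload", one argument or row to a line. servo_tool: Moves the arm, as the interface text tells. Its arguments: {"type":"object","properties":{"commands":{"type":"array","items":{"type":"array","items":{"type":"array","items":{"type":"number"}}}}},"required":["commands"]}

```bash
mkdir -p pics; python3 - <<'E'
from station import r
import cv2,numpy as np
for n in("scene","top"):
    c=r.capture(n);cv2.imwrite(f"pics/{n}0.png",c["pixels"][:,:,::-1])
    np.savez(f"{n}0.npz",**c)
    print(n,c["camera_matrix"].tolist(),(-c["R"].T@c["t"]).round(3),c["R"].round(3).tolist())
s=r.sense();print(s["time_s"],s["tcp_pos"],np.round(s["ee_rot"],3).tolist(),s["gripper_width"])
E
```

```text
scene [[489.3755732866368, 0.0, 319.726098386838], [0.0, 489.3755732866368, 199.6521927839675], [0.0, 0.0, 1.0]] [ 1.139 -0.076  1.115] [[0.323, 0.946, -0.011], [0.794, -0.277, -0.541], [-0.515, 0.165, -0.841]]
top [[431.95589924850475, 0.0, 318.7835695374665], [0.0, 431.95589924850475, 197.6303241078042], [0.0, 0.0, 1.0]] [0.454 0.12  1.269] [[0.0, -1.0, 0.005], [-0.998, -0.001, -0.066], [0.066, -0.005, -0.998]]
0.1 [0.22043488 0.58429608 0.23257243] [[0.936, -0.353, -0.001], [-0.353, -0.936, -0.002], [0.0, 0.002, -1.0]] 0.9959189122993828
```

View pics/scene0.png

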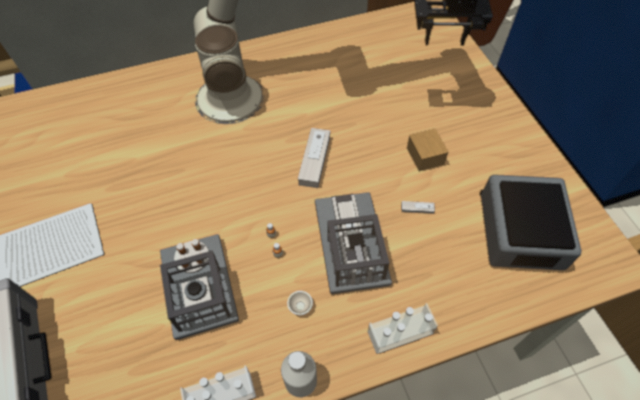

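View pics/top0.png

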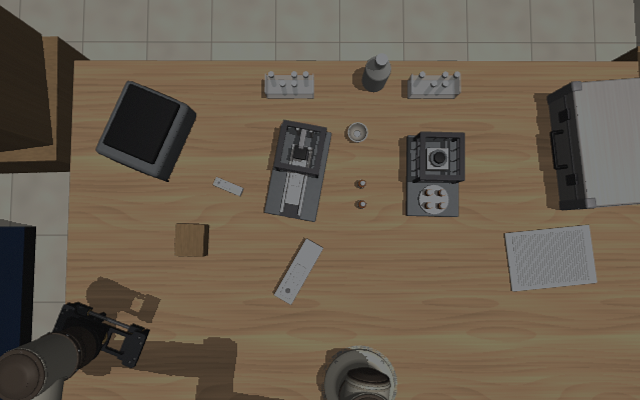

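The scene shows the press (lever, channel) at scene (355,245) and top (297,170), and the capper (round button, vials) at top (435,175). There are three candidates for the carrier:
- a large bar at top (299,270)
- a small bar at top (228,186)
- the bar in the channel at top (295,190), which is middle-sized and my choice

Next I'll check it in a close crop.

```bash
python3 - <<'E'
import cv2,numpy as np
a=cv2.imread("pics/top0.png")[110:230,250:345];b=cv2.imread("pics/scene0.png")[185:300,305:400]
f=lambda i:cv2.resize(i,(400,500),interpolation=cv2.INTER_CUBIC)
o=np.hstack([f(a),f(b)]);cv2.imwrite("pics/crop.png",cv2.convertScaleAbs(o,alpha=1.3))
E
```

```text
(no output)
```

View pics/crop.png

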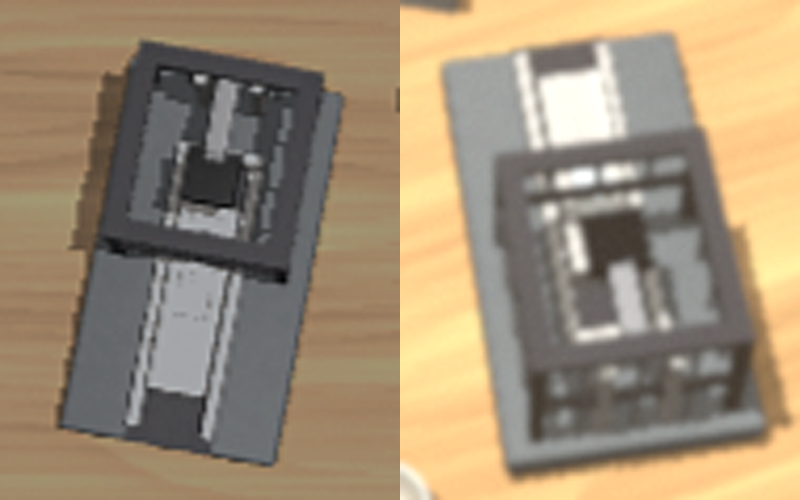

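The crop shows the bar in the channel, with its near end at top (287-299,204), the black pad under the window at top (300,153), and the roof corners. So this is the right carrier. Now the pose, from roof and base corners in both views.

```bash
cat > h.py <<'E'
import numpy as np
from scipy.optimize import least_squares
def ray(c,u,z):
    d=c["R"].T@np.linalg.inv(c["camera_matrix"])@[u[0],u[1],1];o=-c["R"].T@c["t"]
    return (o+d*(z-o[2])/d[2])[:2]
def fit(obs,yaw0=0):  # obs: (world xy, press xy)
    W=np.array([o[0] for o in obs]);P=np.array([o[1] for o in obs])
    Rm=lambda a:np.array([[np.cos(a),-np.sin(a)],[np.sin(a),np.cos(a)]])
    f=lambda p:(P@Rm(p[2]).T+p[:2]-W).ravel()
    s=least_squares(f,[*W.mean(0),yaw0]);return s.x,s.fun.reshape(-1,2)
E
python3 - <<'E'
from h import *
T=np.load("top0.npz");S=np.load("scene0.npz")
t=lambda u:(250+u[0]*95/400-.4,110+u[1]*120/500-.4);s=lambda u:(305+(u[0]-400)*95/400-.4,185+u[1]*115/500-.4)
a,b=.051,.046
top=[((142,40),(.065,.06),.122),((323,75),(.065,-.06),.122),((155,65),(a,b),.122),((303,98),(a,-b),.122),((268,245),(-a,-b),.122),((127,222),(-a,b),.122),((60,427),(-.19,.075),.03),((272,465),(-.19,-.075),.03),((343,95),(.075,-.075),.03)]
sc=[((497,157),(-.065,-.06),.122),((705,128),(-.065,.06),.122),((755,345),(.065,.06),.122),((530,372),(.065,-.06),.122),((443,65),(-.19,-.075),.03),((672,36),(-.19,.075),.03)]
to=[(ray(T,t(u),z),p) for u,p,z in top];so=[(ray(S,s(u),z),p) for u,p,z in sc]
for o in(to,so,to+so):
    x,e=fit(o);print(x[:2].round(4),np.degrees(x[2]).round(2),(e*1000).round(1).tolist())
R=np.array([[np.cos(x[2]),-np.sin(x[2])],[np.sin(x[2]),np.cos(x[2])]])
for u in((148,390),(205,398)):print("near end",(R.T@(ray(T,t(u),.054)-x[:2])).round(4))
for u in((188,152),(245,155),(240,205),(180,200)):print("pad",(R.T@(ray(T,t(u),.107)-x[:2])).round(4))
for i,z in(((180,223),.06),((208,256),.06),((286,300),.0),((361,184),.05),((357,132),.028)):print(i,ray(T,i,z).round(3))
E
```

```text
[0.6658 0.1648] -10.74 [[-0.3, 1.2], [0.0, -1.0], [-0.4, -1.5], [3.9, 2.6], [-0.8, -0.6], [1.5, 0.2], [-1.0, 2.0], [-2.9, -1.1], [-0.0, -1.8]]
[0.6681 0.163 ] -10.68 [[0.2, -1.9], [1.3, -0.3], [0.6, 0.2], [3.1, -0.5], [-2.7, -0.8], [-2.5, 3.4]]
[0.6667 0.1641] -10.68 [[0.5, 0.6], [1.0, -1.6], [0.5, -2.2], [4.9, 1.9], [0.1, -1.4], [2.4, -0.5], [-0.2, 1.1], [-2.0, -2.0], [1.0, -2.4], [-1.1, -0.8], [-0.1, 0.8], [-0.8, 1.3], [1.7, 0.6], [-4.1, 0.3], [-3.9, 4.5]]
near end [-0.1543  0.018 ]
near end [-0.1526 -0.0204]
pad [0.0009 0.0179]
pad [ 0.0058 -0.0186]
pad [-0.027  -0.0216]
pad [-0.031  0.017]
(180, 223) [0.463 0.502]
(208, 256) [0.371 0.422]
(286, 300) [0.24  0.209]
(361, 184) [ 0.573 -0.005]
(357, 132) [0.727 0.003]
```

Both views agree: press at (0.667, 0.164), yaw -10.7°. The carrier's near end is at x = -0.153, which is 33 mm short and within the 28–52 mm stated. I'm moving to a point above the channel's mouth with the fingers shut and the tool's y across the channel.

Call:
{"api": "servo_tool", "payload": {
  "commands": [
    [[1, 38, 27, 0, 0, 0, -0.035], [1, 76, 54, 0, 0, 0, -0.07], [1, 114, 81, 0, 0, 0, -0.105], [1, 152, 108, 0, 0, 0, -0.14], [1, 190, 134, 0, 0, 0, -0.174]]
  ]
}}

```text
time_s: 0.6
tcp_pos: [0.3515, 0.3903, 0.2332]
ee_rot: [[0.983, -0.184, -0.0], [-0.184, -0.983, -0.001], [-0.0, 0.001, -1.0]]
wrist_force: [-0.2, 0.8, -0.2]
gripper_width: 0.635
gripper_force: 0.0
```

Call:
{"api": "servo_tool", "payload": {
  "commands": [
    [[1, 33, 33, 0, 0, 0, 0], [1, 66, 66, 0, 0, 0, 0], [1, 99, 99, 0, 0, 0, 0], [1, 131, 133, 0, 0, 0, 0], [1, 162, 166, 0, 0, 0, 0]]
  ]
}}

```text
time_s: 1.1
tcp_pos: [0.4799, 0.1972, 0.2333]
ee_rot: [[0.983, -0.186, -0.0], [-0.186, -0.983, -0.0], [-0.0, 0.0, -1.0]]
wrist_force: [0.5, 0.8, -1.0]
gripper_width: 0.172
gripper_force: 0.0
```

```bash
python3 - <<'E'
from station import r
import cv2,numpy as np
from h import *
c=r.capture("wrist");np.savez("w1.npz",**c)
im=c["pixels"][:,:,::-1].copy()
a=np.radians(-10.7);R=np.array([[np.cos(a),-np.sin(a)],[np.sin(a),np.cos(a)]])
for p,z in[((x,y),.122) for x in(-.051,.051) for y in(-.046,.046)]+[((-.153,y),.054) for y in(-.02,.02)]+[((-.19,y),.03) for y in(-.075,.075)]:
    X=c["R"]@[*(R@p+[.667,.164]),z]+c["t"];u=c["camera_matrix"]@X/X[2]
    print(p,u[:2].round(0));cv2.circle(im,(int(u[0]),int(u[1])),3,(0,0,255),1)
cv2.imwrite("pics/w1.png",im);s=r.sense();print(s["tcp_pos"],s["gripper_width"],s["time_s"])
E
```

```text
(-0.051, -0.046) [386.   1.]
(-0.051, 0.046) [252.   1.]
(0.051, -0.046) [ 394. -185.]
(0.051, 0.046) [ 243. -185.]
(-0.153, -0.02) [341. 143.]
(-0.153, 0.02) [299. 143.]
(-0.19, -0.075) [393. 176.]
(-0.19, 0.075) [248. 176.]
[0.48198912 0.1928852  0.23320751] 0.1251086015825696 1.15
```

View pics/w1.png

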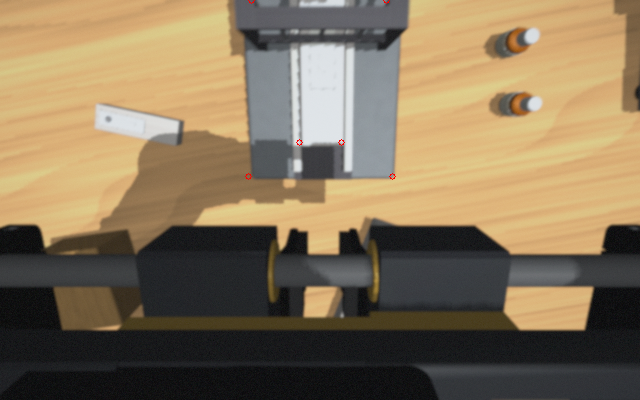

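The wrist view shows the carrier's near end at row 143, columns 302–344, and the base front corners at (251,178) and (396,178). The along-channel fit matches, but sideways there is an offset of about 3 px (≈3 mm). I'll re-measure at rest.

```bash
python3 - <<'E'
from station import r
import numpy as np
from h import *
r.capture("wrist");c=r.capture("wrist")
s=r.sense();print(s["tcp_pos"],s["joint_velocities"])
g=c["pixels"].astype(int);sat=g.max(2)-g.min(2);a=np.radians(-10.7)
R=np.array([[np.cos(a),-np.sin(a)],[np.sin(a),np.cos(a)]])
P=lambda u,z:(R.T@(ray(c,u,z)-[.667,.164])).round(4)
for v in(90,120,165,170):
    b=np.where(sat[v,200:450]<40)[0]+200;print(v,b.min(),b.max(),P((b.min(),v),.03),P((b.max(),v),.03))
for v in(155,):print("dark channel",g[v,285:360].mean(1).astype(int).tolist())
print(g[130:185,322].mean(1).astype(int).tolist())
print("row135",g[130,285:360].mean(1).astype(int).tolist())
E
```

```text
[0.48010836 0.19677108 0.23299926] [ 3.22605405 -0.2928206  -0.01847662 -0.39939289  0.17192527 -0.64843036]
90 243 393 [-0.1023  0.0728] [-0.1033 -0.0739]
120 245 392 [-0.1309  0.0726] [-0.1319 -0.0741]
165 248 390 [-0.1761  0.0724] [-0.1771 -0.074 ]
170 248 390 [-0.1813  0.0727] [-0.1824 -0.0742]
dark channel [86, 87, 87, 89, 98, 119, 133, 138, 139, 140, 141, 132, 111, 82, 66, 61, 60, 60, 59, 61, 60, 62, 61, 62, 62, 61, 62, 61, 62, 62, 60, 62, 62, 62, 59, 60, 60, 61, 62, 63, 60, 60, 61, 63, 62, 62, 62, 67, 82, 90, 97, 96, 91, 85, 84, 116, 172, 213, 223, 226, 226, 226, 220, 201, 171, 155, 152, 153, 150, 150, 151, 151, 153, 155, 155]
[226, 225, 227, 226, 226, 226, 227, 226, 225, 226, 223, 213, 188, 159, 146, 144, 135, 119, 90, 69, 59, 60, 59, 61, 61, 61, 59, 60, 59, 61, 63, 60, 61, 61, 62, 58, 59, 60, 58, 61, 59, 61, 58, 60, 57, 58, 60, 59, 59, 62, 66, 85, 101, 111, 116]
row135 [140, 135, 123, 132, 177, 214, 222, 225, 224, 219, 195, 155, 145, 184, 216, 225, 226, 227, 227, 226, 226, 227, 226, 226, 227, 226, 226, 226, 227, 226, 225, 227, 226, 225, 226, 225, 226, 226, 226, 226, 226, 225, 226, 225, 226, 227, 225, 226, 226, 226, 226, 227, 226, 219, 196, 165, 178, 212, 224, 225, 225, 225, 223, 211, 184, 160, 152, 150, 150, 149, 150, 150, 150, 150, 149]
```

At rest the base sides are at y = +72.7 and -74.1 mm, so the centreline is right to within 1 mm. I'll descend to 53 mm, with the tips just above the rails.

Call:
{"api": "servo_tool", "payload": {
  "commands": [
    [[1, 0, 0, 40, 0, 0, 0], [1, 0, 0, 80, 0, 0, 0], [1, 0, 0, 120, 0, 0, 0], [1, 0, 0, 155, 0, 0, 0], [1, 0, 0, 180, 0, 0, 0]]
  ]
}}

```text
time_s: 1.75
tcp_pos: [0.4778, 0.1993, 0.0511]
ee_rot: [[0.983, -0.185, -0.003], [-0.185, -0.983, -0.002], [-0.002, 0.002, -1.0]]
wrist_force: [0.2, 0.3, 0.6]
gripper_width: 0.004
gripper_force: 0.0
```

Call:
{"api": "servo_tool", "payload": {
  "commands": [
    [[1, 4, 0, 0, 0, 0, 0], [1, 8, 0, 0, 0, 0, 0], [1, 12, 0, 0, 0, 0, 0], [1, 16, 0, 0, 0, 0, 0], [1, 20, 0, 0, 0, 0, 0]]
  ]
}}

```text
time_s: 2.25
tcp_pos: [0.5001, 0.1958, 0.0548]
ee_rot: [[0.983, -0.186, 0.002], [-0.186, -0.983, 0.002], [0.002, -0.002, -1.0]]
wrist_force: [-0.6, -0.4, 0.7]
gripper_width: 0.006
gripper_force: 0.0
```

Call:
{"api": "servo_tool", "payload": {
  "commands": [
    [[1, 4, 0, 0, 0, 0, 0], [1, 8, 0, 0, 0, 0, 0], [1, 12, 0, 0, 0, 0, 0], [1, 16, 0, 0, 0, 0, 0], [1, 20, 0, 0, 0, 0, 0]]
  ]
}}

```text
time_s: 2.75
tcp_pos: [0.5188, 0.1915, 0.0535]
ee_rot: [[0.983, -0.186, -0.001], [-0.186, -0.983, -0.0], [-0.0, 0.0, -1.0]]
wrist_force: [-3.0, 0.0, 2.4]
gripper_width: 0.001
gripper_force: 1.0
```

Call:
{"api": "servo_tool", "payload": {
  "commands": [
    [[1, 3, 0, 0, 0, 0, 0], [1, 6, 0, 0, 0, 0, 0], [1, 9, 0, 0, 0, 0, 0], [1, 12, 0, 0, 0, 0, 0], [1, 12, 0, 0, 0, 0, 0]]
  ]
}}

```text
time_s: 3.25
tcp_pos: [0.5312, 0.1895, 0.0535]
ee_rot: [[0.983, -0.186, 0.001], [-0.186, -0.983, 0.0], [0.001, -0.0, -1.0]]
wrist_force: [0.8, 0.3, -0.3]
gripper_width: 0.006
gripper_force: 0.0
```

Call:
{"api": "servo_tool", "payload": {
  "commands": [
    [[1, 2, 0, 0, 0, 0, 0], [1, 4, 0, 0, 0, 0, 0], [1, 6, 0, 0, 0, 0, 0], [1, 7, 0, 0, 0, 0, 0], [1, 7, 0, 0, 0, 0, 0]]
  ]
}}

```text
time_s: 3.75
tcp_pos: [0.5355, 0.1883, 0.0535]
ee_rot: [[0.983, -0.186, -0.004], [-0.186, -0.983, -0.001], [-0.003, 0.001, -1.0]]
wrist_force: [-7.3, 2.8, 3.8]
gripper_width: 0.006
gripper_force: 4.1
```

Call:
{"api": "servo_tool", "payload": {
  "commands": [
    [[1, 1, 0, 0, 0, 0, 0], [1, 2, 0, 0, 0, 0, 0], [1, 3, 0, 0, 0, 0, 0], [1, 3, 0, 0, 0, 0, 0], [1, 3, 0, 0, 0, 0, 0]]
  ]
}}

```text
time_s: 4.25
tcp_pos: [0.5357, 0.188, 0.0535]
ee_rot: [[0.982, -0.186, -0.009], [-0.186, -0.983, -0.001], [-0.008, 0.003, -1.0]]
wrist_force: [-15.6, 7.9, 9.9]
gripper_width: 0.007
gripper_force: 8.6
```

It stalls with force rising to 17 N, which suggests the stop. I'll back off and check with the camera.

Call:
{"api": "servo_tool", "payload": {
  "commands": [
    [[1, -5, 0, 0, 0, 0, 0], [1, -15, 0, 0, 0, 0, 0], [1, -30, 0, -20, 0, 0, 0], [1, -40, 0, -60, 0, 0, 0], [1, -50, 0, -100, 0, 0, 0]]
  ]
}}

```text
time_s: 4.75
tcp_pos: [0.4905, 0.1965, 0.154]
ee_rot: [[0.983, -0.186, -0.001], [-0.186, -0.983, -0.001], [-0.001, 0.002, -1.0]]
wrist_force: [0.3, 1.3, 0.0]
gripper_width: 0.004
gripper_force: 0.0
```

Call:
{"api": "servo_tool", "payload": {
  "commands": [
    [[1, 0, 0, -30, 0, 0, 0], [1, 0, 0, -60, 0, 0, 0], [1, 0, 0, -80, 0, 0, 0], [1, 0, 0, -80, 0, 0, 0], [1, 0, 0, -80, 0, 0, 0]]
  ]
}}

```text
time_s: 5.25
tcp_pos: [0.491, 0.1968, 0.2333]
ee_rot: [[0.983, -0.186, 0.0], [-0.186, -0.983, 0.001], [0.0, -0.001, -1.0]]
wrist_force: [-0.3, 0.1, -0.3]
gripper_width: 0.002
gripper_force: 0.0
```

```bash
python3 - <<'E'
from station import r
import numpy as np,cv2
from h import *
r.capture("wrist");c=r.capture("wrist")
s=r.sense();print(s["tcp_pos"],s["wrist_force"],s["time_s"])
a=np.radians(-10.7);R=np.array([[np.cos(a),-np.sin(a)],[np.sin(a),np.cos(a)]])
g=c["pixels"].astype(int);im=c["pixels"][:,:,::-1].copy()
def px(p,z):
    X=c["R"]@[*(R@p+[.667,.164]),z]+c["t"];u=c["camera_matrix"]@X/X[2];return u[:2]
for x in(-.19,-.153,-.12):
    print(x,[px((x,0),z).round(1) for z in(.03,.054)])
u0=px((-.12,0),.054);u1=px((-.19,0),.03)
for v in range(int(u0[1])-12,int(u1[1])+8):print(v,int(g[v,int(u0[0])-4:int(u0[0])+5].mean()),(R.T@(ray(c,(u0[0],v),.054)-[.667,.164])).round(4)[0],end="; ")
v=int(u0[1])-6;print();row=g[v,int(u0[0])-35:int(u0[0])+36].mean(1).astype(int);print(v,int(u0[0])-35,row.tolist())
cv2.imwrite("pics/w2.png",im)
E
```

```text
[0.49052234 0.19639307 0.23208415] [ 0.1018288  -0.43627031 -0.42410811] 5.35
-0.19 [array([321.5, 186.5]), array([321.4, 191.7])]
-0.153 [array([321.5, 151. ]), array([321.3, 153.8])]
-0.12 [array([321.4, 117.7]), array([321.3, 118.2])]
106 226 -0.109; 107 226 -0.1099; 108 226 -0.1108; 109 226 -0.1117; 110 226 -0.1126; 111 226 -0.1135; 112 226 -0.1144; 113 226 -0.1153; 114 226 -0.1162; 115 226 -0.1171; 116 226 -0.118; 117 226 -0.1189; 118 226 -0.1198; 119 226 -0.1207; 120 223 -0.1216; 121 210 -0.1225; 122 170 -0.1234; 123 125 -0.1243; 124 104 -0.1252; 125 103 -0.1261; 126 103 -0.1271; 127 103 -0.128; 128 103 -0.1289; 129 102 -0.1298; 130 103 -0.1307; 131 102 -0.1316; 132 103 -0.1326; 133 103 -0.1335; 134 103 -0.1344; 135 103 -0.1353; 136 103 -0.1363; 137 102 -0.1372; 138 100 -0.1381; 139 92 -0.139; 140 79 -0.14; 141 67 -0.1409; 142 62 -0.1418; 143 61 -0.1428; 144 62 -0.1437; 145 62 -0.1447; 146 61 -0.1456; 147 61 -0.1465; 148 61 -0.1475; 149 61 -0.1484; 150 61 -0.1494; 151 60 -0.1503; 152 61 -0.1513; 153 61 -0.1522; 154 60 -0.1532; 155 60 -0.1541; 156 61 -0.1551; 157 61 -0.156; 158 
[... 238 characters left out ...]
 60 -0.1715; 174 60 -0.1725; 175 60 -0.1734; 176 59 -0.1744; 177 60 -0.1754; 178 59 -0.1764; 179 60 -0.1774; 180 60 -0.1783; 181 60 -0.1793; 182 60 -0.1803; 183 60 -0.1813; 184 59 -0.1823; 185 59 -0.1833; 186 59 -0.1843; 187 59 -0.1853; 188 61 -0.1863; 189 75 -0.1873; 190 99 -0.1883; 191 117 -0.1893; 192 125 -0.1903; 193 124 -0.1913; 
112 286 [141, 140, 138, 125, 114, 125, 169, 209, 221, 223, 225, 222, 212, 183, 143, 125, 165, 208, 222, 226, 227, 226, 227, 227, 227, 225, 226, 227, 225, 225, 226, 226, 226, 227, 226, 226, 226, 226, 225, 226, 226, 226, 226, 227, 226, 226, 226, 226, 226, 226, 226, 226, 226, 226, 225, 226, 225, 219, 205, 200, 215, 224, 225, 226, 226, 223, 215, 187, 161, 150, 148]
```

View pics/w2.png

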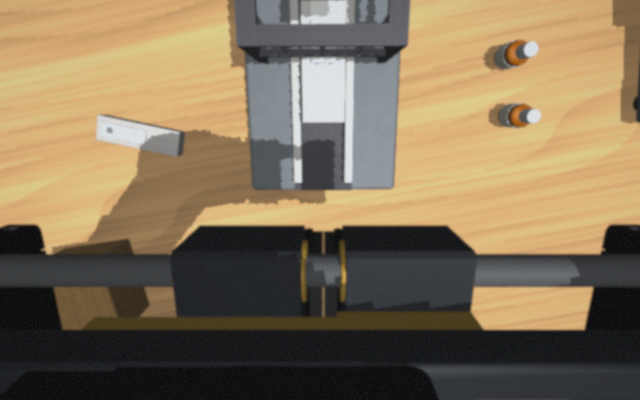

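The near end is at (322,122), 69.3 mm from the base's front edge (row 189.5) against 70 mm when home, and it is centred between the rails. So the carrier is home. The view also puts the press about 3 mm nearer, at origin ≈ (0.664, 0.1646). Next I'll go above the pad.

Call:
{"api": "servo_tool", "payload": {
  "commands": [
    [[1, 35, 0, 0, 0, 0, 0], [1, 70, 0, 0, 0, 0, 0], [1, 105, 0, 0, 0, 0, 0], [1, 140, 0, 0, 0, 0, 0], [1, 160, 0, 0, 0, 0, 0]]
  ]
}}

```text
time_s: 5.85
tcp_pos: [0.6501, 0.1662, 0.2307]
ee_rot: [[0.982, -0.187, -0.003], [-0.187, -0.982, -0.002], [-0.003, 0.002, -1.0]]
wrist_force: [-1.1, 0.6, -0.4]
gripper_width: 0.001
gripper_force: 0.0
```

Call:
{"api": "servo_tool", "payload": {
  "commands": [
    [[1, 0, 0, 20, 0, 0, 0], [1, 0, 0, 40, 0, 0, 0], [1, 0, 0, 60, 0, 0, 0], [1, 0, 0, 75, 0, 0, 0], [1, 0, 0, 75, 0, 0, 0]]
  ]
}}

```text
time_s: 6.35
tcp_pos: [0.6463, 0.1662, 0.1538]
ee_rot: [[0.982, -0.186, -0.008], [-0.186, -0.982, -0.003], [-0.007, 0.005, -1.0]]
wrist_force: [-0.2, 0.1, 0.2]
gripper_width: 0.005
gripper_force: 0.0
```

```bash
python3 - <<'E'
from station import r
import numpy as np,cv2
s=r.sense();print(s["tcp_pos"],s["wrist_force"],s["time_s"])
o=[]
c=r.capture("scene");im=c["pixels"][:,:,::-1].copy()
for z in(.011,):
    X=c["R"]@(np.array(s["tcp_pos"])-[0,0,z])+c["t"];u=c["camera_matrix"]@X/X[2];print(u)
cv2.imwrite("pics/s3.png",cv2.resize(im[150:300,280:440],(640,600),interpolation=cv2.INTER_CUBIC))
E
```

```text
[0.64631121 0.16621445 0.15380136] [-0.17167139  0.05179631  0.16614089] 6.35
[355.49252131 229.27195124   1.        ]
```

View pics/s3.png

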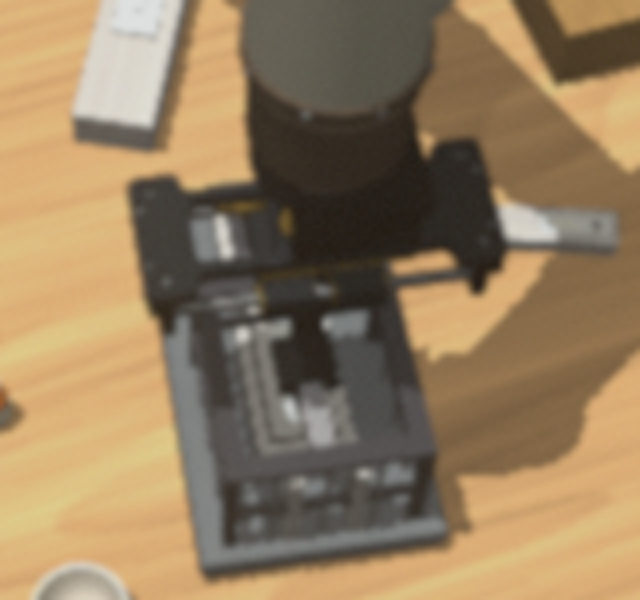

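The view shows the shut fingers at crop (308,340), over the black pad and well inside the window. The gripper body is clear above the roof. Pressing now.

Call:
{"api": "servo_tool", "payload": {
  "commands": [
    [[1, 0, 0, 10, 0, 0, 0], [1, 0, 0, 20, 0, 0, 0], [1, 0, 0, 28, 0, 0, 0], [1, 0, 0, 35, 0, 0, 0], [1, 0, 0, 42, 0, 0, 0]]
  ]
}}

```text
time_s: 6.9
tcp_pos: [0.6483, 0.1671, 0.1161]
ee_rot: [[0.983, -0.186, -0.0], [-0.186, -0.983, -0.0], [-0.0, 0.0, -1.0]]
wrist_force: [-2.3, 0.2, 1.9]
gripper_width: 0.004
gripper_force: 1.3
```

Call:
{"api": "servo_tool", "payload": {
  "commands": [
    [[1, 0, 0, 4, 0, 0, 0], [1, 0, 0, 8, 0, 0, 0], [1, 0, 0, 12, 0, 0, 0], [1, 0, 0, 15, 0, 0, 0], [1, 0, 0, 16, 0, 0, 0]]
  ]
}}

```text
time_s: 7.4
tcp_pos: [0.6492, 0.167, 0.1011]
ee_rot: [[0.983, -0.185, 0.002], [-0.185, -0.983, 0.0], [0.002, -0.0, -1.0]]
wrist_force: [0.9, -2.0, 5.8]
gripper_width: 0.004
gripper_force: 2.4
```

Call:
{"api": "servo_tool", "payload": {
  "commands": [
    [[1, 0, 0, 2, 0, 0, 0], [1, 0, 0, 4, 0, 0, 0], [1, 0, 0, 5, 0, 0, 0], [1, 0, 0, 5, 0, 0, 0], [1, 0, 0, 5, 0, 0, 0]]
  ]
}}

```text
time_s: 7.9
tcp_pos: [0.6499, 0.167, 0.0974]
ee_rot: [[0.983, -0.185, 0.004], [-0.185, -0.983, 0.0], [0.004, -0.001, -1.0]]
wrist_force: [-0.3, -1.9, 6.9]
gripper_width: 0.002
gripper_force: 3.4
```

Call:
{"api": "servo_tool", "payload": {
  "commands": [
    [[1, 0, 0, 1, 0, 0, 0], [1, 0, 0, 2, 0, 0, 0], [1, 0, 0, 2, 0, 0, 0], [1, 0, 0, 2, 0, 0, 0], [1, 0, 0, 2, 0, 0, 0]]
  ]
}}

```text
time_s: 8.4
tcp_pos: [0.6501, 0.1669, 0.097]
ee_rot: [[0.983, -0.185, 0.005], [-0.185, -0.983, 0.0], [0.005, -0.001, -1.0]]
wrist_force: [-2.3, -2.6, 12.3]
gripper_width: 0.008
gripper_force: 6.5
```

The lever has stalled with the tips at 86 mm and 12 N, which is the end stop. Holding for 1.5 s.

Call:
{"api": "servo_tool", "payload": {
  "commands": [
    [[1, 0, 0, 0, 0, 0, 0], [1, 0, 0, 0, 0, 0, 0], [1, 0, 0, 0, 0, 0, 0], [1, 0, 0, 0, 0, 0, 0], [1, 0, 0, 0, 0, 0, 0]]
  ]
}}

```text
time_s: 8.9
tcp_pos: [0.6501, 0.1669, 0.097]
ee_rot: [[0.983, -0.185, 0.005], [-0.185, -0.983, 0.0], [0.005, -0.001, -1.0]]
wrist_force: [-2.8, -2.2, 13.5]
gripper_width: 0.004
gripper_force: 6.4
```

Call:
{"api": "servo_tool", "payload": {
  "commands": [
    [[1, 0, 0, 0, 0, 0, 0], [1, 0, 0, 0, 0, 0, 0], [1, 0, 0, 0, 0, 0, 0], [1, 0, 0, 0, 0, 0, 0], [1, 0, 0, 0, 0, 0, 0]]
  ]
}}

```text
time_s: 9.4
tcp_pos: [0.6501, 0.1669, 0.097]
ee_rot: [[0.983, -0.185, 0.005], [-0.185, -0.983, 0.0], [0.005, -0.001, -1.0]]
wrist_force: [-2.1, -3.1, 12.1]
gripper_width: 0.006
gripper_force: 6.4
```

Call:
{"api": "servo_tool", "payload": {
  "commands": [
    [[1, 0, 0, 0, 0, 0, 0], [1, 0, 0, 0, 0, 0, 0], [1, 0, 0, 0, 0, 0, 0], [1, 0, 0, 0, 0, 0, 0], [1, 0, 0, 0, 0, 0, 0]]
  ]
}}

```text
time_s: 9.9
tcp_pos: [0.6501, 0.167, 0.097]
ee_rot: [[0.983, -0.185, 0.005], [-0.185, -0.983, 0.0], [0.005, -0.001, -1.0]]
wrist_force: [-2.3, -1.3, 13.4]
gripper_width: 0.005
gripper_force: 6.4
```

Call:
{"api": "servo_tool", "payload": {
  "commands": [
    [[1, 0, 0, -5, 0, 0, 0], [1, 0, 0, -12, 0, 0, 0], [1, 0, 0, -20, 0, 0, 0], [1, 0, 0, -30, 0, 0, 0], [1, 0, 0, -45, 0, 0, 0]]
  ]
}}

```text
time_s: 10.4
tcp_pos: [0.6475, 0.1671, 0.1376]
ee_rot: [[0.983, -0.186, -0.003], [-0.186, -0.983, -0.001], [-0.003, 0.001, -1.0]]
wrist_force: [-0.0, 0.4, -0.0]
gripper_width: 0.007
gripper_force: 0.0
```

Call:
{"api": "servo_tool", "payload": {
  "commands": [
    [[1, 0, 0, -25, 0, 0, 0], [1, 0, 0, -50, 0, 0, 0], [1, 0, 0, -75, 0, 0, 0], [1, -30, 0, -95, 0, 0, 0], [1, -60, 0, -95, 0, 0, 0]]
  ]
}}

```text
time_s: 10.9
tcp_pos: [0.5905, 0.179, 0.2362]
ee_rot: [[0.982, -0.186, 0.005], [-0.186, -0.982, 0.003], [0.004, -0.003, -1.0]]
wrist_force: [0.2, 0.3, 0.9]
gripper_width: 0.002
gripper_force: 0.0
```

Call:
{"api": "servo_tool", "payload": {
  "commands": [
    [[1, -30, 0, 0, 0, 0, 0], [1, -60, 0, 0, 0, 0, 0], [1, -80, 0, 0, 0, 0, 0], [1, -100, 0, 0, 0, 0, 0], [1, -100, 0, 0, 0, 0, 0]]
  ]
}}

```text
time_s: 11.4
tcp_pos: [0.4891, 0.1971, 0.2337]
ee_rot: [[0.983, -0.184, -0.001], [-0.184, -0.983, 0.0], [-0.001, -0.0, -1.0]]
wrist_force: [0.2, 0.4, 0.1]
gripper_width: 0.007
gripper_force: 0.0
```

```bash
python3 - <<'E'
from station import r
import numpy as np,cv2
r.capture("wrist");w=r.capture("wrist")["pixels"];s=r.sense();print(s["tcp_pos"],s["wrist_force"],s["time_s"])
t=r.capture("scene")["pixels"]
cv2.imwrite("pics/f.png",np.vstack([cv2.resize(w[:250],(640,250)),cv2.resize(t[170:340,180:460],(640,340))])[:,:,::-1])
E
```

```text
[0.49120594 0.19715508 0.23367424] [ 0.29950332 -0.84948196  1.16540575] 11.5
```

View pics/f.png

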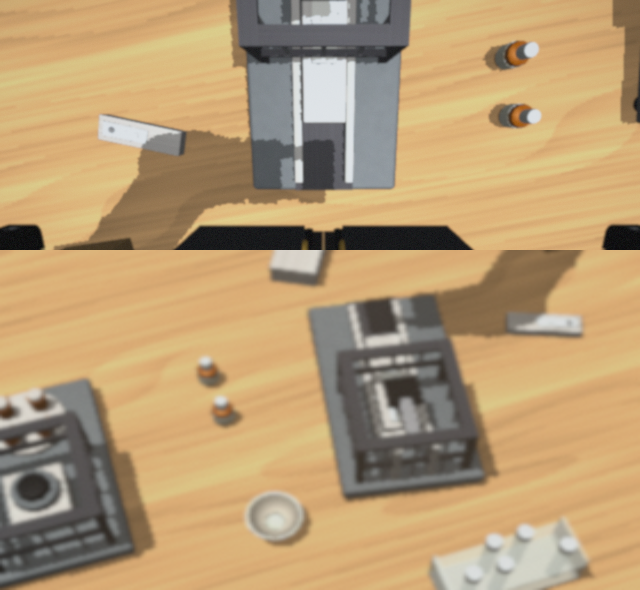

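The carrier is still home, with its near end at wrist (322,122). The lever pad is back up at (402,390), the vials and dish are where they were, and the arm is clear.

```bash
python3 -c "
from station import r
print(r.finish_job())"
```

```text
the job is handed in; nothing more can be done
None
```

I pushed the carrier home against the stop, held the lever at its end stop for over 1.5 s, let it come back up, withdrew the arm clear and handed the job in at about 11.5 s; the hand-in gave no verdict.

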